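# Load, lock and arm the RF filter test jig

### The job

Turn the jig's clamp collar back to its open mark, seat every filter module on the bench flat in a pocket of its own in the jig (any pocket), then turn the collar fully clockwise to its locked mark so that its lugs hold them. After that, with the screwdriver and not your fingers, turn the slotted selector clockwise to its stop at the test mark, and put the screwdriver back upright in its stand; leave the other things on the bench where they are.

Things in the scene. Friction and masses are not known exactly. Their poses are not given: they have to be found in the camera images.
- jig: Fixed aluminium test jig, a plate 230 x 230 x 30 mm; origin at the centre of its underside on the bench, z up. Four pockets in a cross, their centres 68 mm from the middle; clamp collar in the middle; slotted brass selector at the corner x -80, y -80 mm.
- collar (a joint): Angle of the captive clamp collar, clockwise from above, rad. 0 (stop) = open: white stripe at the dot on the post top, its four lugs over the bare diagonals of the plate. 0.785 (stop, an eighth of a turn) = locked: white stripe at the long mark, lugs over the inner ends of the four pockets, 2 mm above seated modules. Light friction (0.08 N m), stays where it is left.
- collar_top (a point): Centre of the collar's top face, 90 mm above the bench. Black knurled round collar 50 mm in diameter and 32 mm high (58 to 90 mm above the bench); below it four steel lugs, 13 mm wide, 50 to 57 mm above the bench, reach 50 mm from the axis.
- selector (a joint): Angle of the slotted selector, clockwise from above, rad. 0 = off, slot along the jig's y (at the dot); 1.571 (stop, a quarter turn) = test, slot along the jig's x (at the long mark). Friction 0.03 N m, stays where it is left.
- selector_slot (a point): Middle of the slot at the top face of the brass selector (26 mm across), 40 mm above the bench; x runs along the slot and turns with the selector. Slot 4.5 mm wide, 22 mm long, closed at its ends, 8 mm deep.
- pocket0 (a point): Pocket 0 of the jig: rectangular, 59 x 39 mm (1.5 mm play all round), 10 mm deep, long sides along the jig's own x. The point is the middle of its floor, 20 mm above the jig's underside; a seated module's centre is 14 mm above it.
- pocket1 (a point): Pocket 1 of the jig: rectangular, 59 x 39 mm (1.5 mm play all round), 10 mm deep, long sides along the jig's own y. The point is the middle of its floor, 20 mm above the jig's underside; a seated module's centre is 14 mm above it.
- pocket2 (a point): Pocket 2 of the jig: rectangular, 59 x 39 mm (1.5 mm play all round), 10 mm deep, long sides along the jig's own x. The point is the middle of its floor, 20 mm above the jig's underside; a seated module's centre is 14 mm above it.
- pocket3 (a point): Pocket 3 of the jig: rectangular, 59 x 39 mm (1.5 mm play all round), 10 mm deep, long sides along the jig's own y. The point is the middle of its floor, 20 mm above the jig's underside; a seated module's centre is 14 mm above it.
- module0_mid (a point): Filter module 0: milled aluminium block 56 (its x) x 36 (y) x 28 mm (z), lying flat with three dark tuning screws on top and a brass connector (10 mm diameter, 10 mm long, axis 18 mm above the underside) sticking out of the middle of each 36 mm end; the same after a half turn about z. 0.16 kg. The point is the block's centre, 14 mm above its underside. May be absent.
- module1_mid (a point): Filter module 1: milled aluminium block 56 (its x) x 36 (y) x 28 mm (z), lying flat with three dark tuning screws on top and a brass connector (10 mm diameter, 10 mm long, axis 18 mm above the underside) sticking out of the middle of each 36 mm end; the same after a half turn about z. 0.16 kg. The point is the block's centre, 14 mm above its underside. May be absent.
- module2_mid (a point): Filter module 2: milled aluminium block 56 (its x) x 36 (y) x 28 mm (z), lying flat with three dark tuning screws on top and a brass connector (10 mm diameter, 10 mm long, axis 18 mm above the underside) sticking out of the middle of each 36 mm end; the same after a half turn about z. 0.16 kg. The point is the block's centre, 14 mm above its underside. May be absent.
- module3_mid (a point): Filter module 3: milled aluminium block 56 (its x) x 36 (y) x 28 mm (z), lying flat with three dark tuning screws on top and a brass connector (10 mm diameter, 10 mm long, axis 18 mm above the underside) sticking out of the middle of each 36 mm end; the same after a half turn about z. 0.16 kg. The point is the block's centre, 14 mm above its underside. May be absent.
- driver_handle (a point): Flat screwdriver, 0.06 kg, 111 mm long, at the start upright in the stand with its tip down. The point is the middle of its red square handle (24 x 24 mm, 60 mm long, faces along the driver's x and y); z runs from tip to handle. Below the handle a guard 32 x 32 x 6 mm, its underside 45 mm above the tip, then an 8 mm shank.
- driver_tip (a point): End of the screwdriver's blade, 81 mm below the handle's middle; blade 16 mm wide along the driver's x, 2.2 mm thick, 16 mm long.
- stand: Fixed grey stand 60 x 60 x 50 mm with a 20 x 20 mm through hole; origin at the centre of its underside. In it the driver hangs by its guard, blade down, tip 5 mm above the bench.
- multimeter: Bystander: yellow multimeter, 180 x 85 x 40 mm; origin at its underside. Not part of the job.
- screw_jar: Bystander: small clear jar with white cap, 44 mm diameter, 45 mm high; origin at its underside. Not part of the job.
- tin: Bystander: open steel tin, 70 mm wide, 35 mm high; origin at its underside. Not part of the job.
- torch: Bystander: red torch, 38 mm thick, 120 mm long; origin at its underside. Not part of the job.
- attenuator: Bystander: dark steel attenuator, 22 x 22 mm, 74 mm long over its connectors; origin at its underside. Not part of the job.
- probe: Bystander: grey test probe, 12 mm thick, 130 mm long; origin at its underside. Not part of the job.
Things that resemble listed ones, but are neither listed nor needed, are in the scene too. Leave any blue or turquoise look-alike of the part that bears module2_mid alone.

How it is judged:
By the outcome, as a careful person would: the job done as asked, in the order asked, and still so for the second after the job is handed in, with the robot touching nothing.
Of module0, module1, module2, module3 only 2 to 4 are there at a start; the rules pass over those that are not, and their reading is None.
At some moment in a run one of module0, module1, module2, module3 may be knocked a few centimetres aside while the robot is not near it.
It also fails if it takes over 210 s, if anything falls off the work surface, if the arm or the gripper's body presses on something with over 40 N, if the wrist force passes 120 N, or if a joint passes its speed limit or range.

### The arm

A 6-joint arm with a two-finger parallel gripper is mounted at the origin on the work surface. World frame = base frame: x ahead of the robot, y to its left, z up, the work surface at z = 0. Lengths are in m, angles in rad, forces in N, time in s.
With the tool pointing down it reaches from about 0.35 to 0.85 m from the base axis. Payload 8.1 kg.
Tool frame: the origin (TCP) lies on the centre line of the jaws, within the pads' length; the fingertips stand 25 mm ahead of it and the grasp point (between the pads) lies 6 mm ahead of it; z points along the fingers, y is the line along which they close (so a half turn about z gives the same grasp; the last joint's range is limited). The gripper opens to 85 mm and grips with 20 to 120 N. Pads are 22 mm wide; open, the fingers measure 114 mm over their backs; the gripper's body (76 mm by 85 mm) begins 54 mm behind the grasp point. The pads swing forward as they close: fully open they stand 13 mm farther back than shut.
Start: joints at [1.193, 0.13, 1.488, -0, 1.523, -0.085], TCP at [0.173, 0.574, 0.256] pointing down, gripper open.
Joint ranges: [-2.96, 2.96], [-0.89, 2.26], [0.02, 2.5], [-1.34, 4.48], [0, 2.73], [-2.66, 2.66]. Speed limits (rad/s): [2.39, 2.39, 2.79, 3.14, 3.14, 3.14].

### API

Orientations are given as a unit quaternion [w, x, y, z].
In Python, from plant import manip gives the robot as it stands. Calls block until the motion is done:
- manip.move_ptp(position, orientation): joint-space move of the TCP to a pose.
- manip.line_to(position, frame=None, vel=0.15): straight line of the TCP; frame=None keeps the orientation; vel is the mean speed in m/s.
- manip.set_joints(angles): joint-space move.
- manip.gripper_open() and manip.gripper_close(f_grip=None): open the fingers fully, or close them until they stop; f_grip is the grip in N (None keeps the last).
- manip.dwell(seconds).
- manip.inverse_kinematics(position, orientation): joint angles nearest the present ones, or None.
- manip.get_image(name): name is "side" or "top" or "wrist"; returns a dict with "frame" (420x560x3 uint8, red, green, blue), "K" (3x3 intrinsics, pixels), "world_from_camera" (4x4, takes a point from camera to world coordinates). Camera axes: x right, y down, z forward; pixel columns grow to the right and rows downward; lengths in m; the calibration is good to about 2 mm. A picture is of the moment at which its call begins. There is no depth.
A pose or a line that the arm cannot do raises manip.PlanningError and nothing moves.
- manip.close_job(): hands the job in; it is judged then, once.
Readings, each from a call of its own:
- manip.read_t(): time.
- manip.read_joints(): joint angles.
- manip.read_qvel(): joint speeds.
- manip.read_joint_torque(): joint torques, N m.
- manip.read_position(): TCP position.
- manip.read_tool_rot(): TCP orientation.
- manip.read_wrist_force(): force on the tool from outside, world axes, zero at the start.
- manip.read_torque(): the same for the moment, N m.
- manip.read_gripper_width(): finger opening in m.
- manip.read_gripper_force(): force on a finger pad.
Only numpy, scipy, OpenCV 4.12 (cv2) and the standard library are available. Lean on these libraries where they do the work, as an engineer would, in place of code of your own. Each camera call takes 0.05 s, during which the arm holds its last target. There are 200 camera calls.

## Working session

There is one attempt and no reset: what is moved stays moved. The work goes in short steps, each a Python script; the robot and the scene stay as the last script left them, time stands still between calls to the robot, and variables do not carry over. Pictures are saved under pics/ and viewed, at most 14 in all, crops included, and the job is handed in when it is done.

```bash
ls; mkdir -p pics
python3 - <<'E'
from plant import manip
import cv2,numpy as np
for n in ["top","side"]:
    d=manip.get_image(n); f=d["frame"]
    cv2.imwrite(f"pics/{n}0.png",cv2.resize(f[:,:,::-1],(800,600),interpolation=cv2.INTER_CUBIC))
    np.savez(f"pics/{n}0.npz",K=d["K"],T=d["world_from_camera"]); print(n,d["K"].tolist(),d["world_from_camera"].round(4).tolist())
print(manip.read_tool_rot(),manip.read_t(),manip.read_gripper_width())
E
```

```text
pics
top [[525.0216704008438, 0.0, 277.1290067948359], [0.0, 525.0216704008438, 207.77817200823606], [0.0, 0.0, 1.0]] [[0.0066, -0.9857, 0.1686, 0.3193], [-0.9999, -0.0084, -0.0103, 0.0252], [0.0116, -0.1685, -0.9856, 1.4784], [0.0, 0.0, 0.0, 1.0]]
side [[505.2611849058656, 0.0, 280.56366501609233], [0.0, 505.2611849058656, 205.55928844520056], [0.0, 0.0, 1.0]] [[-0.9462, -0.2448, 0.2116, 0.2728], [-0.3234, 0.6912, -0.6463, 0.8337], [0.012, -0.68, -0.7332, 1.0221], [0.0, 0.0, 0.0, 1.0]]
[-2.00381664e-04  1.45898141e-01  9.89299256e-01 -8.20993750e-04] 0.1 0.08580187004449916
```

View pics/top0.png

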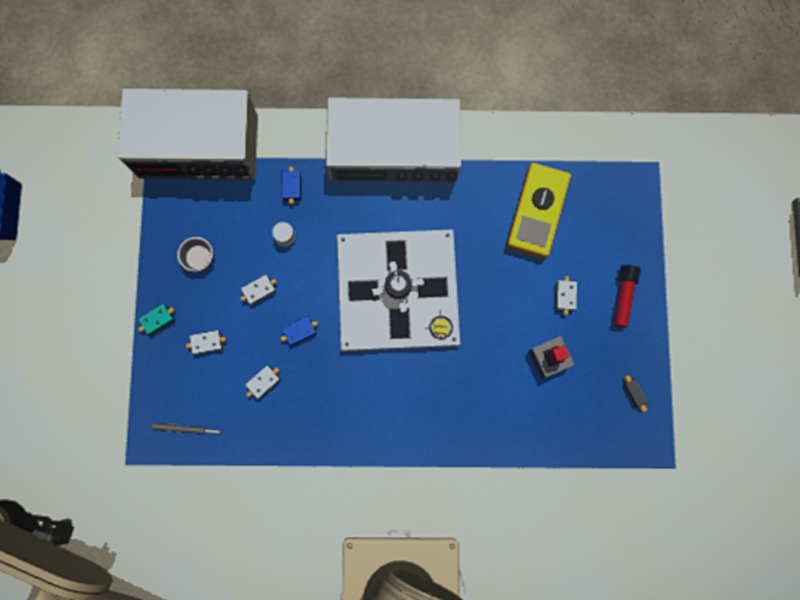

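View pics/side0.png

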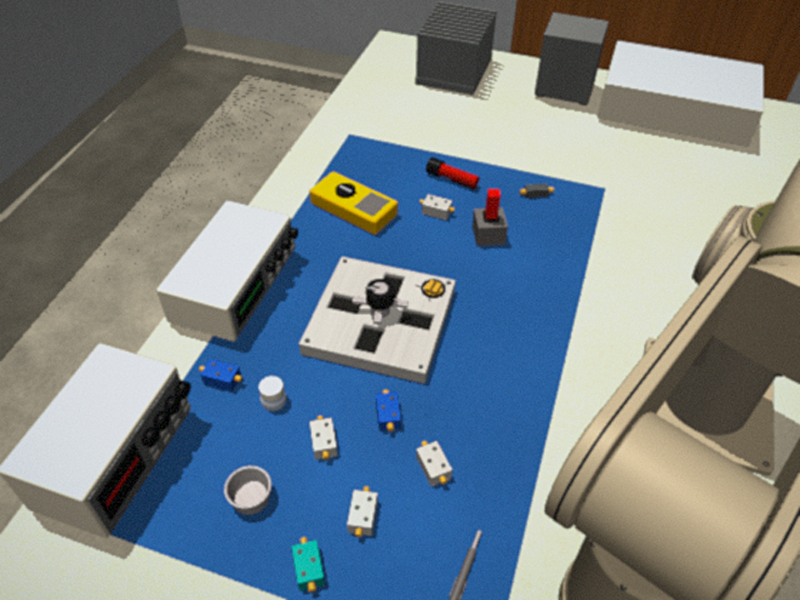

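The top view shows four silver modules, at (258,290), (205,342), (262,382) and (567,295) px. Each has dark screws and brass connectors. The blue and turquoise look-alikes at (291,185), (299,331) and (156,320) stay put. The jig is near (398,290) with its selector at (441,327), so the jig's yaw is about 0. The stand with the red handle is at (553,357).

```bash
cat > h.py <<'E'
from plant import manip
import numpy as np, cv2
from scipy.spatial.transform import Rotation as Ro
def ray(d,uv,z):
    K,T=d["K"],d["world_from_camera"]
    uv=np.atleast_2d(uv).astype(float); c=np.c_[(uv-K[:2,2])/[K[0,0],K[1,1]],np.ones(len(uv))]@T[:3,:3].T
    return (T[:3,3]+c*((z-T[2,3])/c[:,2])[:,None])[:,:2]
def proj(d,P):
    T=d["world_from_camera"]; c=(np.atleast_2d(P)-T[:3,3])@T[:3,:3]; p=c@d["K"].T; return p[:,:2]/p[:,2:]
def down(a):  # closing axis y at world angle a
    y=np.array([np.cos(a),np.sin(a),0]); z=np.array([0,0,-1.]); x=np.cross(y,z)
    q=Ro.from_matrix(np.c_[x,y,z]).as_quat(); return q[[3,0,1,2]]
def best(p,a,lim=2.5):
    r=[]
    for k in (-1,0,1):
        j=manip.inverse_kinematics(list(p),list(down(a+k*np.pi)))
        if j is not None: r.append((abs(j[5]),a+k*np.pi,j))
    return min(r,key=lambda t:t[0])[1]
def go(p,a): manip.move_ptp(list(p),list(down(a)))
def line(p,v=.15,a=None): manip.line_to(list(p),None if a is None else list(down(a)),vel=v)
def tool_a():
    q=np.array(manip.read_tool_rot()); y=Ro.from_quat(q[[1,2,3,0]]).as_matrix()[:,1]; return np.arctan2(y[1],y[0])
def snap(n,f,s=None,crop=None):
    d=manip.get_image(n); im=d["frame"][:,:,::-1]
    if crop: im=im[crop[1]:crop[3],crop[0]:crop[2]]
    s=s or min(800/im.shape[1],600/im.shape[0])
    cv2.imwrite(f"pics/{f}.png",cv2.resize(im,None,fx=s,fy=s,interpolation=cv2.INTER_CUBIC)); return d
def mods(d,zt=.028):
    """silver module candidates (x,y,long-axis angle,area mm2,l,w) from picture"""
    hsv=cv2.cvtColor(d["frame"],cv2.COLOR_RGB2HSV)
    m=((hsv[...,1]<60)&(hsv[...,2]>120)).astype(np.uint8)
    m=cv2.morphologyEx(m,cv2.MORPH_CLOSE,np.ones((3,3)))
    out=[]
    for c in cv2.findContours(m,cv2.RETR_EXTERNAL,cv2.CHAIN_APPROX_NONE)[0]:
        if cv2.contourArea(c)<60: continue
        w=ray(d,c[:,0,:],zt)*1000
        (cx,cy),(l,b),an=cv2.minAreaRect(w.astype(np.float32))
        if l<b: l,b,an=b,l,an+90
        if 40<l<75 and 25<b<50: out.append((cx/1000,cy/1000,np.radians(an),l,b))
    return out
E
python3 - <<'E'
from h import *
d=manip.get_image("top")
for m in mods(d): print(np.round(m,3), proj(d,[[m[0],m[1],.028]]).round()*800/560)
s=.7
c=ray(d,np.array([(337,236),(453,230),(460,346),(341,352)])*s,.03); print(c.round(3),c.mean(0)); print(ray(d,np.array([(441,327)])*s,.04),ray(d,np.array([(398,280)])*s,.09))
print(ray(d,np.array([(559,353)])*s,.116))
E
```

```text
[2.7000e-02 7.0400e-01 1.5750e+00 5.9922e+01 4.9800e+01] [[ 15.71428571 584.28571429]]
[ 0.4    0.267  2.31  57.855 34.725] [[261.42857143 381.42857143]]
[ 0.469 -0.29   2.016 58.121 29.472] [[550.         348.57142857]]
[ 0.477  0.38   1.779 56.289 35.157] [[204.28571429 341.42857143]]
[ 0.58  -0.326  3.019 65.499 36.362] [[565.71428571 291.42857143]]
[ 0.581  0.282  2.113 56.415 34.882] [[257.14285714 288.57142857]]
[ 0.703 -0.263  1.279 57.228 47.93 ] [[532.85714286 231.42857143]]
[ 1.096  0.277  1.476 53.353 39.595] [[268.57142857  44.28571429]]
[[ 0.689  0.128]
 [ 0.703 -0.103]
 [ 0.471 -0.115]
 [ 0.458  0.115]] [0.58018169 0.00638001]
[[ 0.50685873 -0.07746323]] [[0.58897206 0.00691623]]
[[ 0.45089466 -0.28728496]]
```

Modules measure about 56x35 mm and the jig about 232 mm, so the sizes agree. Next I'll look at the jig from the wrist camera.

Run:
```python
from h import *
p=(.55,.006,.36); a=best(p,np.pi/2); go(p,a); print(a)
d=snap("wrist","w1"); np.savez("pics/w1.npz",K=d["K"],world_from_camera=d["world_from_camera"])
print(manip.read_t(),manip.read_joints(),d["K"][0,0],d["world_from_camera"].round(3).tolist())
```

```text
-1.5707963267948966
2.65 [-8.09947654e-02 -2.43177314e-02  1.46171977e+00  1.84584749e-04
  1.70444958e+00  1.48821492e+00] 370.7151223809527 [[0.001, -0.965, -0.261, 0.616], [-1.0, -0.002, 0.001, 0.006], [-0.002, 0.261, -0.965, 0.478], [0.0, 0.0, 0.0, 1.0]]
```

View pics/w1.png

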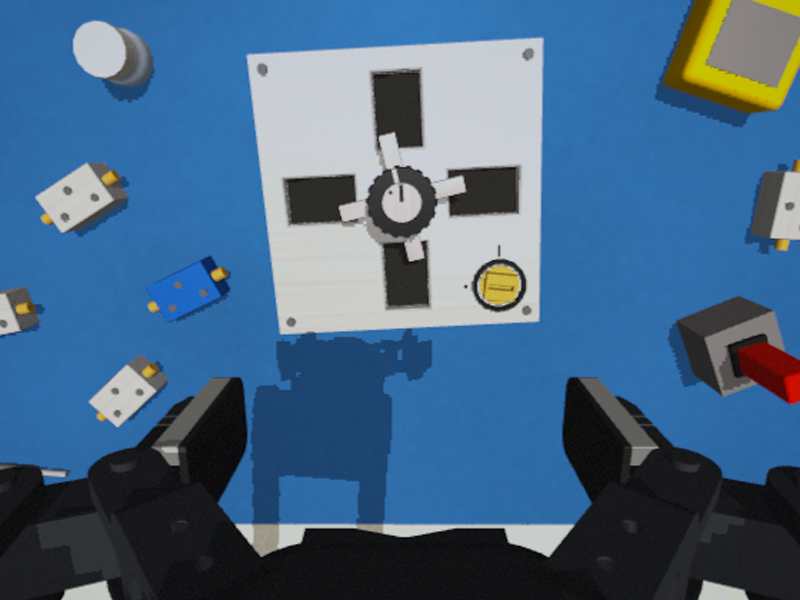

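The wrist view shows the jig with its collar at (402,203) px. The lugs are about 13° counter-clockwise of the pockets, so the collar sits near 0.55 rad. The selector is at (499,285) with its slot along jig y (off). I'll measure the jig and crop the collar.

Run:
```python
from h import *
d=np.load("pics/w1.npz"); s=.7
g=lambda l,z: ray(d,np.array(l)*s,z)
c=g([(248,55),(543,38),(540,321),(281,334)],.03); m=c.mean(0); print(c.round(4),m)
e=np.concatenate([c[0]-c[3],c[1]-c[2]]).reshape(2,2); f=np.array([c[0]-c[1],c[3]-c[2]])
print(np.arctan2(e[:,1],e[:,0]),np.arctan2(-f[:,0],f[:,1]),np.linalg.norm(e,axis=1),np.linalg.norm(f,axis=1))
print("sel",g([(499,285)],.04),"screws",g([(262,70),(528,55),(527,311),(291,322)],.03).round(4),g([(262,70),(528,55),(527,311),(291,322)],.03).mean(0))
print("collar",g([(402,203)],.09))
im=cv2.imread("pics/w1.png")
t=np.hstack([cv2.resize(im[130:280,325:475],(400,400),interpolation=cv2.INTER_CUBIC),cv2.resize(im[230:330,450:550],(400,400),interpolation=cv2.INTER_CUBIC)])
cv2.imwrite("pics/w1c.png",t)
```

```text
[[ 0.6904  0.1282]
 [ 0.7027 -0.1008]
 [ 0.4734 -0.1141]
 [ 0.4609  0.1162]] [0.58184704 0.0073806 ]
[0.05247338 0.05782977] [0.05364087 0.05447432] [0.22987504 0.2296847 ] [0.22937112 0.2306017 ]
sel [[ 0.50862117 -0.0743784 ]] screws [[ 0.6796  0.1181]
 [ 0.6906 -0.09  ]
 [ 0.4826 -0.102 ]
 [ 0.4721  0.1066]] [0.58122383 0.00818106]
collar [[0.58179547 0.00782314]]
```

View pics/w1c.png

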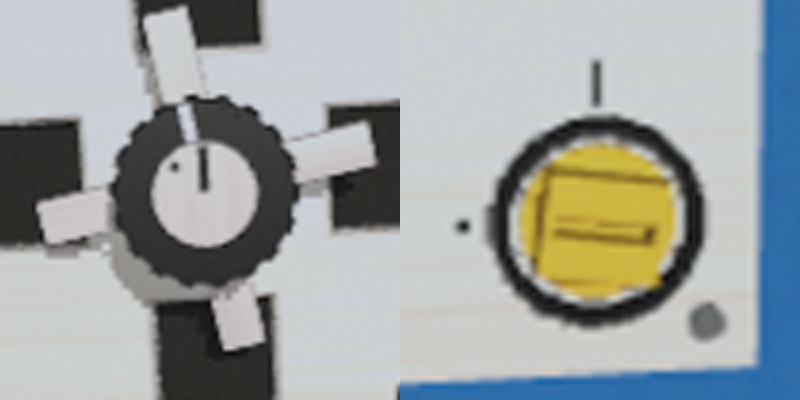

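The slot lies along jig y and the white stripe sits about 12° counter-clockwise of the long mark, with the dot at 45°. The jig is at (0.5815, 0.0078), yaw 0.054. I'll open the collar now.

```bash
cat >> h.py <<'E'
J=np.array([.5815,.0078]); YAW=.054
def jig(x,y): c,s=np.cos(YAW),np.sin(YAW); return J+[c*x-s*y,s*x+c*y]
def turn_collar(a0,da,n=3):
    go((*J,.16),a0); line((*J,.091),.1); manip.gripper_close(40); print("w",manip.read_gripper_width())
    for k in range(1,n+1):
        go((*J,.091),a0+da*k/n); print(k,tool_a()-a0,np.round(manip.read_torque(),3),np.round(manip.read_wrist_force(),1))
    manip.gripper_open(); line((*J,.16),.15)
E
python3 - <<'E'
from h import *
turn_collar(-np.pi/2-.3,.66)
go((.55,.006,.36),-np.pi/2)
d=snap("wrist","w2",crop=(200,70,360,250)); print(manip.read_t())
E
```

```text
w 0.04882276680988096
1 0.22131652955509007 [1.028 0.079 0.107] [0.5 5.2 4.6]
2 0.4412139143638556 [0.969 0.05  0.092] [-1.2  5.   5.4]
3 0.6599547062601048 [0.958 0.097 0.051] [-0.5  5.7  6.2]
7.6667
```

View pics/w2.png

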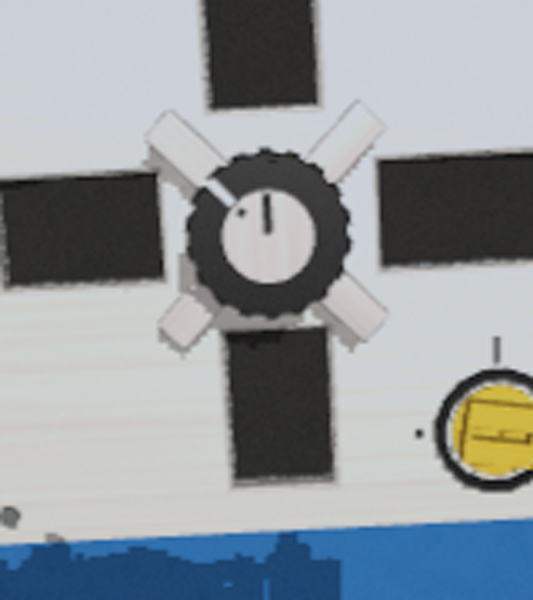

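The stripe is at the dot (240,212 px) and the lugs are on the diagonals. I'll nudge the collar once more to be sure it is at the stop, then look closely at the first module.

```bash
cat >> h.py <<'E'
def face(d,guess,zt=.028):
    """bright top face nearest the guess: x,y,angle,l,w and contour"""
    u,v=proj(d,[[guess[0],guess[1],zt]])[0]; f=d["frame"]; hsv=cv2.cvtColor(f,cv2.COLOR_RGB2HSV)
    x0,y0,x1,y1=[int(t) for t in (max(u-75,0),max(v-75,0),u+75,v+75)]
    h=hsv[y0:y1,x0:x1]; sil=(h[...,1]<70)&(h[...,2]>70)
    th,_=cv2.threshold(h[...,2][sil].reshape(-1,1),0,255,cv2.THRESH_OTSU)
    m=(sil&(h[...,2]>th)).astype(np.uint8); m=cv2.morphologyEx(m,cv2.MORPH_OPEN,np.ones((3,3)))
    r=[]
    for c in cv2.findContours(m,cv2.RETR_EXTERNAL,cv2.CHAIN_APPROX_NONE)[0]:
        if cv2.contourArea(c)<300: continue
        c=cv2.convexHull(c)+np.array([x0,y0]); w=ray(d,c[:,0,:],zt)*1000
        (cx,cy),(l,b),an=cv2.minAreaRect(w.astype(np.float32))
        if l<b: l,b,an=b,l,an+90
        r.append((np.hypot(cx/1000-guess[0],cy/1000-guess[1]),(cx/1000,cy/1000,np.radians(an),l,b),c))
    return min(r,key=lambda t:t[0])[1:]+(th,)
E
python3 - <<'E'
from h import *
turn_collar(-np.pi/2-.1,.2,2)
d=manip.get_image("top"); M=[m for m in mods(d) if m[1]>.2 and .3<m[0]<.7]; print(np.round(M,3))
m=(.581,.282,2.113); p=(m[0]-.02,m[1],.22); a=best(p,m[2]+np.pi/2); go(p,a)
d=snap("wrist","tmp"); r,c,th=face(d,m); print(np.round(r,4),th,manip.read_t())
im=d["frame"][:,:,::-1].copy(); cv2.polylines(im,[c],True,(0,0,255),1); cv2.imwrite("pics/w3.png",cv2.resize(im,(800,600)))
E
```

```text
w 0.048408091604649664
1 0.10092889200259281 [ 0.991 -0.103  0.076] [1.2 4.9 5. ]
2 0.20106325377684686 [ 0.96  -0.204  0.111] [1.2 4.8 4.1]
[[ 0.401  0.267  2.31  59.37  34.725]
 [ 0.477  0.38   1.789 56.314 35.039]
 [ 0.581  0.282  2.113 56.415 34.882]]
[ 0.5802  0.2832  2.0933 55.1655 35.78  ] 172.0 12.8167
```

View pics/w3.png

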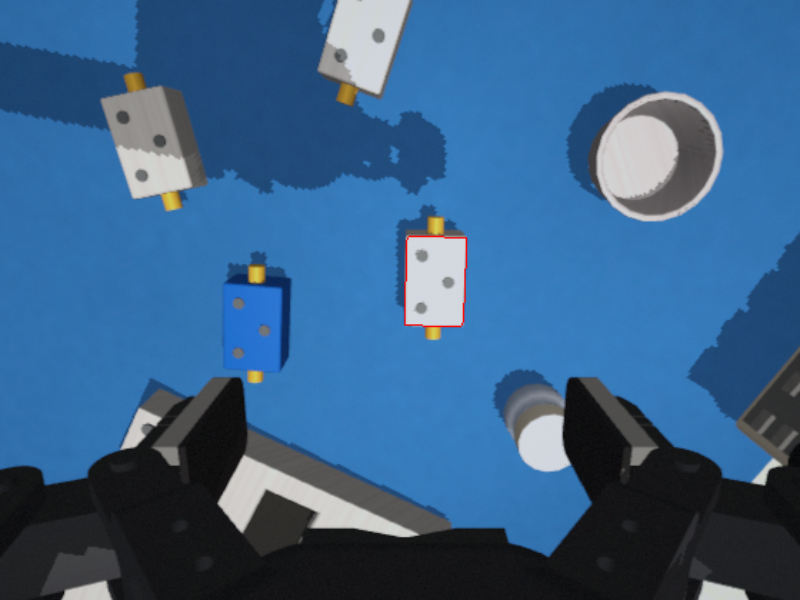

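The contour fits module (435,282) px cleanly, measuring 55 x 36 mm. I'll pick it and place it in the +y pocket, descending in steps with a force check.

```bash
cat >> h.py <<'E'
def look(guess,dz=.22):
    p=(guess[0]*.97,guess[1]*.97,dz); a=best(p,guess[2]+np.pi/2); go(p,a)
    r,c,th=face(manip.get_image("wrist"),guess); print("face",np.round(r,4)); return r
def pick(m):
    a=best((m[0],m[1],.1),m[2]+np.pi/2); go((m[0],m[1],.12),a); line((m[0],m[1],.038),.12)
    manip.gripper_close(50); print("width",manip.read_gripper_width()); line((m[0],m[1],.15),.2)
    return manip.read_gripper_width()
def place(xy,long):
    """xy in jig frame"""
    base=jig(*xy); a=best((*base,.1),YAW+long+np.pi/2); go((*base,.14),a)
    f0=manip.read_wrist_force()[2]; line((*base,.0715),.12)
    offs=[(0,0)]+[(1.5*np.cos(t),1.5*np.sin(t)) for t in np.arange(0,6.2,np.pi/4)]+[(3*np.cos(t),3*np.sin(t)) for t in np.arange(0,6.2,np.pi/4)]
    for o in offs:
        q=base+np.array(o)/1000; line((*q,.0715),.05); ok=True
        for z in np.arange(.0695,.0577,-.002):
            line((*q,z),.04); f=manip.read_wrist_force()[2]-f0
            if f>8: ok=z<.061; break
        print(o,"z",round(z,4),"f",round(f,1),np.round(manip.read_wrist_force(),1),ok)
        if ok: break
        line((*q,.0715),.06)
    return ok
def release():
    p=manip.read_position(); manip.gripper_open(); line((p[0],p[1],.15),.15)
E
python3 - <<'E'
from h import *
m=(0.5802,.2832,2.0933)
w=pick(m)
if w>.03 and place((0,.068),np.pi/2): release()
print(manip.read_position(),manip.read_t())
E
```

```text
width 0.0347871947543323
(0, 0) z 0.0595 f 1.3 [-0.4  0.7 -1.3] True
[0.57717687 0.07569132 0.14905319] 19.975
```

The first module went in freely. I'll check it in a picture and look at the next module in the same run.

Run:
```python
from h import *
go((.55,.006,.32),-np.pi/2); snap("wrist","w4",crop=(130,0,430,240))
d=manip.get_image("top"); M=[m for m in mods(d) if m[1]>.2 and .3<m[0]<.7]; print(np.round(M,3))
m=look((.401,.267,2.31)); 
if 53<m[3]<59 and 34<m[4]<38:
    w=pick(m)
    if w>.03 and place((-.068,0),0): release()
print(manip.read_position(),manip.read_t())
```

```text
[[ 0.401  0.267  2.375 55.35  35.309]
 [ 0.477  0.38   1.779 56.289 34.61 ]]
face [ 0.3996  0.2679  2.3076 53.9625 35.321 ]
width 0.0350340817615109
(0, 0) z 0.0595 f 0.6 [-0.2 -0.7 -1.3] True
[0.51288994 0.00416517 0.1490714 ] 30.8083
```

View pics/w4.png

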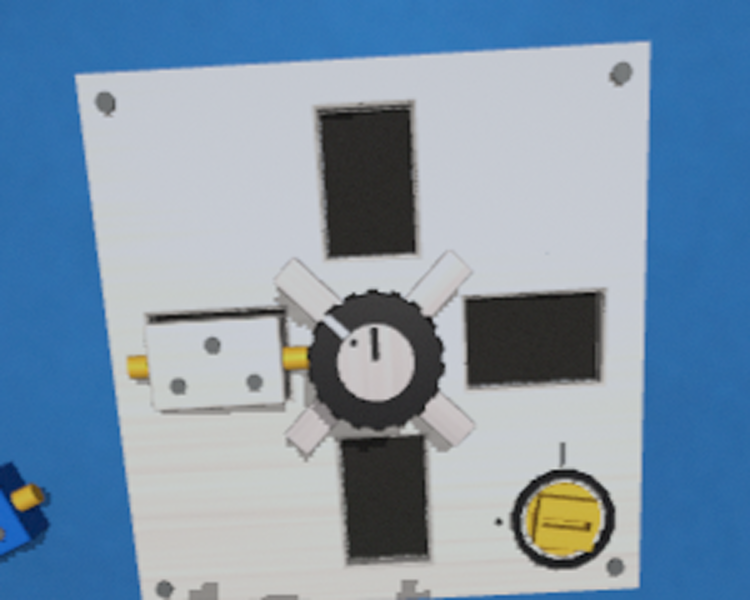

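The first module is seated flat in the left pocket and the stripe is on the dot. I'll place the remaining two.

Run:
```python
from h import *
for g,xy,lo in [((.477,.380,1.779),(.068,0),0),((.585,-.321,3.1),(0,-.068),np.pi/2)]:
    m=look(g)
    if not(53<m[3]<59 and 34<m[4]<38): print("bad"); m=look(m)
    if not(53<m[3]<59 and 34<m[4]<38): print("bad"); break
    w=pick(m)
    if not(w>.03 and place(xy,lo)): break
    release(); print(manip.read_t())
go((.55,.006,.32),-np.pi/2); snap("wrist","w5",crop=(130,0,430,240)); snap("wrist","w5f");print(manip.read_t())
```

```text
face [ 0.4759  0.3806  1.775  54.596  35.0236]
width 0.034430415172349425
(0, 0) z 0.0595 f 0.1 [-1.1 -0.5 -1.1] True
40.0917
face [ 0.5744 -0.3253  3.0979 54.9385 35.382 ]
width 0.03462307925785404
(0, 0) z 0.0595 f 1.3 [-0.9  0.1 -0.8] True
48.8917
50.5167
```

View pics/w5.png

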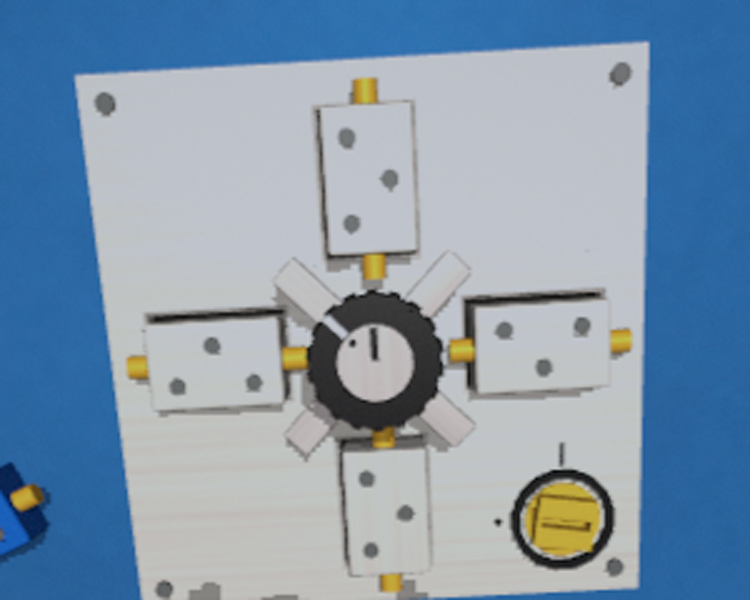

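All four modules are in their pockets. Next I'll lock the collar, then look at the collar and the stand.

Run:
```python
from h import *
d=manip.get_image("wrist")
turn_collar(-np.pi/2+.45,-.95,4)
go((.55,.006,.32),-np.pi/2); d=manip.get_image("wrist"); A=d["frame"][0:240,130:430]
p=(.43,-.285,.27); go(p,best(p,-np.pi/2)); d=manip.get_image("wrist"); np.savez("pics/d1.npz",K=d["K"],world_from_camera=d["world_from_camera"])
B=d["frame"][60:300,130:430]
cv2.imwrite("pics/w6.png",cv2.resize(np.hstack([A,B])[:,:,::-1],(800,320),interpolation=cv2.INTER_CUBIC))
cv2.imwrite("pics/d1.png",cv2.resize(d["frame"][:,:,::-1],(800,600),interpolation=cv2.INTER_CUBIC))
print(manip.read_t(),d["world_from_camera"].round(3).tolist())
```

```text
w 0.04861806111051484
1 -0.2378332065573281 [ 0.597  0.689 -0.096] [-3.9  4.1  7.4]
2 -0.4752541641031012 [ 0.751  0.728 -0.05 ] [-4.5  5.5  6.9]
3 -0.7126671956334536 [ 0.952  0.74  -0.125] [-3.6  6.5  7.3]
4 -0.9501392170942562 [ 0.949  0.083 -0.081] [-0.6  6.5  4. ]
56.975 [[0.0, -0.965, -0.261, 0.496], [-1.0, -0.001, 0.002, -0.286], [-0.002, 0.261, -0.965, 0.388], [0.0, 0.0, 0.0, 1.0]]
```

View pics/w6.png

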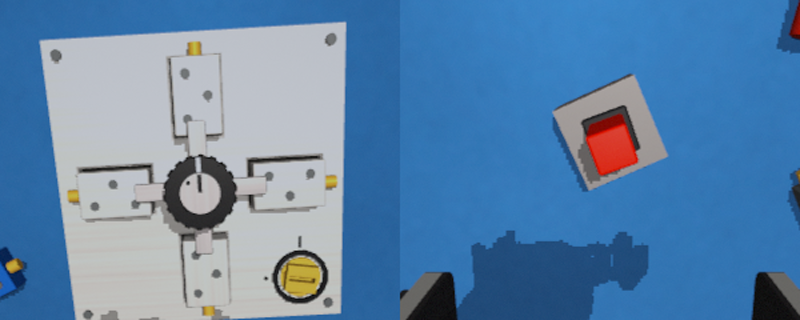

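View pics/d1.png

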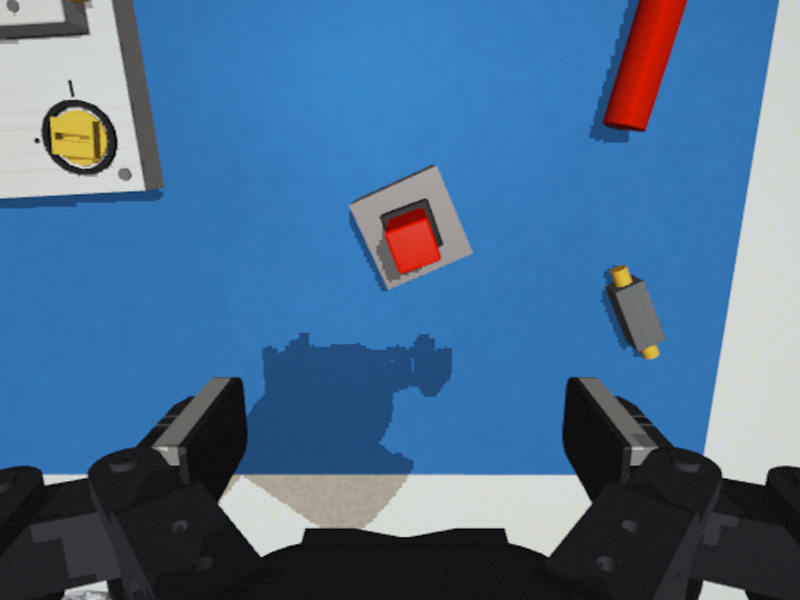

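The collar is locked: the stripe is at the long mark and the lugs are over all four modules. In d1 the handle top's corners are (386,230), (430,218), (440,262), (399,274) px, and the stand top's are (350,204), (435,166), (472,253), (388,290).

Run:
```python
from h import *
d=np.load("pics/d1.npz"); s=.7
for l,z in [([(386,230),(430,218),(440,262),(399,274)],.116),([(350,204),(435,166),(472,253),(388,290)],.05)]:
    c=ray(d,np.array(l)*s,z); e=c[1]-c[0]; f=c[2]-c[1]; g=c[2]-c[3]; h=c[3]-c[0]; print(c.mean(0),[np.linalg.norm(t).round(4) for t in (e,f,g,h)],[np.arctan2(t[1],t[0]).round(3) for t in (e,f,g,h)])
print(proj(d,[[.5059,-.0764,.04]])/s)
# red mask of the top (bright red) for handle
m=cv2.cvtColor(cv2.imread("pics/d1.png"),cv2.COLOR_BGR2HSV)[140:300,340:480]; r=((m[...,1]>150)&((m[...,0]<12)|(m[...,0]>170))&(m[...,2]>215)).astype(np.uint8)
c=max(cv2.findContours(r,0,2)[0],key=cv2.contourArea)[:,0]+[340,140]; w=ray(d,c*s,.116)*1000; print(cv2.minAreaRect(w.astype(np.float32)))
```

```text
[ 0.45043147 -0.28996257] [np.float64(0.0234), np.float64(0.0235), np.float64(0.0224), np.float64(0.0241)] [np.float64(-1.305), np.float64(-2.905), np.float64(-1.279), np.float64(-2.863)]
[ 0.45020727 -0.28938064] [np.float64(0.0581), np.float64(0.0599), np.float64(0.0598), np.float64(0.0607)] [np.float64(-1.159), np.float64(-2.716), np.float64(-1.145), np.float64(-2.744)]
[[ 73.34793313 138.76033769]]
((450.7023620605469, -289.5997619628906), (22.193525314331055, 21.725069046020508), 19.826480865478516)
```

The handle is at (0.4503, -0.2896), consistent with the stand centre. I'll grip it and lift, then check with the side camera which way the blade faces.

Run:
```python
from h import *
x,y=.4504,-.2896; a=-1.26
go((x,y,.2),a); line((x,y,.094),.12); manip.gripper_close(60); print(manip.read_gripper_width(),manip.read_wrist_force())
line((x,y,.094+.12),.15)
# turn so closing axis is seen edge-on by the side camera
d=manip.get_image("side"); C=d["world_from_camera"][:3,3]; print(C, np.arctan2(C[1]-y,C[0]-x))
D=[]
for b in (0,1):
    d=manip.get_image("side"); u,v=proj(d,[[x,y,.214-.06]])[0].astype(int); D.append(d["frame"][v-45:v+45,u-45:u+45]); 
    if b==0: go((x,y,.214),a+np.pi/4)
d=manip.get_image("wrist"); u,v=proj(d,[[x,y,.214-.06]])[0].astype(int); print(u,v)
W=cv2.resize(d["frame"],(533,400))
cv2.imwrite("pics/b1.png",np.hstack([cv2.resize(np.vstack(D),(200,400),interpolation=cv2.INTER_CUBIC),W])[:,:,::-1]); print(manip.read_t())
```

```text
0.023528628620209508 [-0.74067252  0.42738776  2.34219187]
[0.27284408 0.83374478 1.02212634] 1.7275594848357365
282 240
60.9167
```

View pics/b1.png

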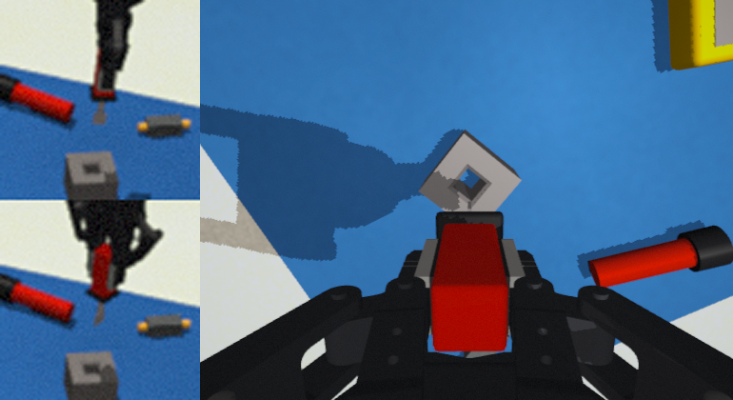

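In the first side view (jaws edge-on) the blade near (98,115) looks wide, so driver x is likely across the closing axis. I'll confirm with enlarged crops at two yaws a quarter turn apart.

Run:
```python
from h import *
x,y=.4504,-.2896; D=[]
for a in (.157,-1.414):
    go((x,y,.214),a); d=manip.get_image("side"); u,v=proj(d,[[x,y,.214-.07]])[0].astype(int); D.append(cv2.resize(d["frame"][v-28:v+28,u-28:u+28],(400,400),interpolation=cv2.INTER_CUBIC))
cv2.imwrite("pics/b2.png",np.hstack(D)[:,:,::-1]); print(manip.read_t())
```

```text
63.0667
```

View pics/b2.png

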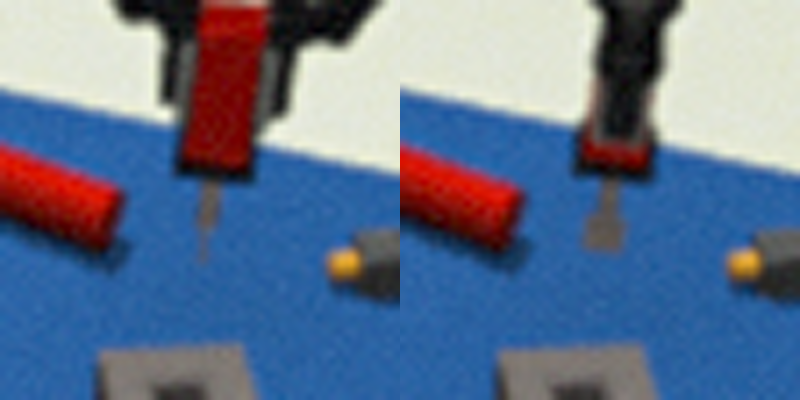

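Confirmed: the blade is thin when the jaws face the side camera and wide when they are edge-on, so driver x lies across the closing axis. The insertion yaw is the jig yaw, turning to yaw − 90°. I'll measure the slot numerically from the saved overhead picture.

Run:
```python
from h import *
d=dict(np.load("pics/w1.npz")); T=d["world_from_camera"].copy(); T[2,3]-=.04; d["world_from_camera"]=T
im=cv2.imread("pics/w5f.png"); s=560/800
ex=np.array([np.cos(YAW),np.sin(YAW)]); ey=np.array([-ex[1],ex[0]])
# rectified crop of selector, 0.2 mm per pixel, jig axes: up=+x, left=+y
c=jig(-.08,-.08); n=100; g=np.arange(-n,n+1)*.0002
X,Y=np.meshgrid(-g,-g,indexing="ij"); P=c+X[...,None]*ex+Y[...,None]*ey
p=proj(d,np.c_[P.reshape(-1,2),np.full(P.size//2,.04)])/s
R=cv2.remap(im,p[:,0].reshape(X.shape).astype(np.float32),p[:,1].reshape(X.shape).astype(np.float32),cv2.INTER_LINEAR)
R=cv2.resize(R,(600,600)); cv2.line(R,(300,290),(300,310),(0,0,255)); cv2.line(R,(290,300),(310,300),(0,0,255)); cv2.imwrite("pics/sel.png",R)
```

```text
(no output)
```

View pics/sel.png

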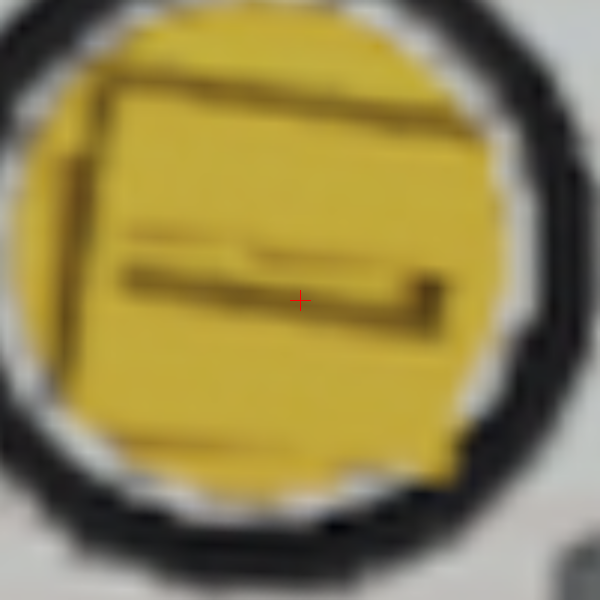

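The rectified view (crosshair is the model position) shows the slot from (120,280) to (440,325) px. Its centre is at about (281,282), so +1.2 mm in jig x and +1.3 mm in y, and it is turned about 0.13 rad clockwise already. I'll insert there, with a force-guarded search across the slot.

```bash
cat > ins.py <<'E'
from h import *
a=YAW-.13; R=lambda v:np.array([[np.cos(YAW),-np.sin(YAW)],[np.sin(YAW),np.cos(YAW)]])@np.array(v)
b=jig(-.0788,-.0789)
go((*b,.2),a); line((*b,.131),.12); f0=np.array(manip.read_wrist_force())
ok=False
for dx in (0,-.8,.8,-1.6,1.6,-2.4,2.4):
    q=b+R((dx/1000,0)); line((*q,.131),.04)
    for z in (.129,.128,.127,.126):
        line((*q,z),.03); f=np.array(manip.read_wrist_force())-f0
        if f[2]>5: break
    print(dx,z,f.round(1))
    if f[2]<5: ok=True; break
if ok:
    for z in (.125,.124,.123):
        line((*q,z),.03); f=np.array(manip.read_wrist_force())-f0
        if f[2]>8: break
    print("in",z,f.round(1),q)
    np.save("q.npy",[*q,z])
else: line((*b,.15))
print(manip.read_t(),manip.read_gripper_width())
E
python3 ins.py
```

```text
0 0.126 [-0.1  0.4  0.1]
in 0.123 [-0.4  0.2  0.5] [ 0.50707339 -0.07523812]
66.6833 0.023295316958288608
```

The blade dropped into the slot on the first try. I'll turn it clockwise, watching the moment, to the stop.

Run:
```python
from h import *
q=np.load("q.npy"); a0=YAW-.13; e=YAW-np.pi/2
t0=np.array(manip.read_torque())
for a in list(np.linspace(a0-.3,e,5))+[e-.04*k for k in range(1,9)]:
    go(q,a); t=np.array(manip.read_torque())-t0; print(round(e-a,3),t.round(3),np.round(manip.read_wrist_force(),1))
    if abs(t[2])>.35: break
print(manip.read_gripper_width(),manip.read_t(),tool_a()-e)
```

```text
-1.141 [ 0.025  0.084 -0.064] [ 0.3  0.4 -0.1]
-0.856 [ 0.088  0.108 -0.025] [-0.1 -0.3  0.1]
-0.57 [ 0.023  0.077 -0.035] [0.1 1.  0. ]
-0.285 [ 0.133  0.142 -0.012] [ 0.4  0.7 -1. ]
0.0 [ 0.123  0.163 -0.033] [ 1.   1.4 -0.6]
0.04 [ 0.23   0.14  -0.001] [-1.   0.7  0.6]
0.08 [ 0.261  0.082 -0.03 ] [-1.3  2.1 -0.2]
0.12 [ 0.245  0.18  -0.009] [-0.4  1.7 -0.5]
0.16 [ 0.243  0.078 -0.009] [0.7 1.5 0.1]
0.2 [0.315 0.135 0.064] [ 0.5  1.8 -0.8]
0.24 [0.409 0.063 0.054] [ 0.3  1.8 -0.4]
0.28 [0.444 0.096 0.158] [0.5 2.3 0. ]
0.32 [0.497 0.07  0.274] [-0.7  3.  -0.4]
0.023166405187150726 70.575 -0.31769232022694616
```

The moment rises beyond the blade's 0.15 rad play, so the selector is at its stop. I'll centre the blade, withdraw, and return the driver to its stand with a guarded descent.

Run:
```python
from h import *
q=np.load("q.npy"); e=YAW-np.pi/2
go(q,e-.06); line((q[0],q[1],.2),.1)
x,y=.4504,-.2896
go((x,y,.2),-1.2); f0=manip.read_wrist_force()[2]; ok=True
for z in list(np.arange(.16,.1,-.006))+[.098,.096,.095]:
    line((x,y,z),.08); f=manip.read_wrist_force()[2]-f0
    if f>6: ok=z<.097; break
print(z,f,ok)
if ok:
    manip.gripper_open(); line((x,y,.22),.15)
    p=(.47,-.16,.36); go(p,best(p,-np.pi/2)); A=manip.get_image("wrist")["frame"]; B=manip.get_image("top")["frame"]
    cv2.imwrite("pics/end.png",np.vstack([cv2.resize(A[:290],(560,290)),B[90:340]])[:,:,::-1])
print(manip.read_t())
```

```text
0.095 0.2158953528369929 True
78.8917
```

View pics/end.png

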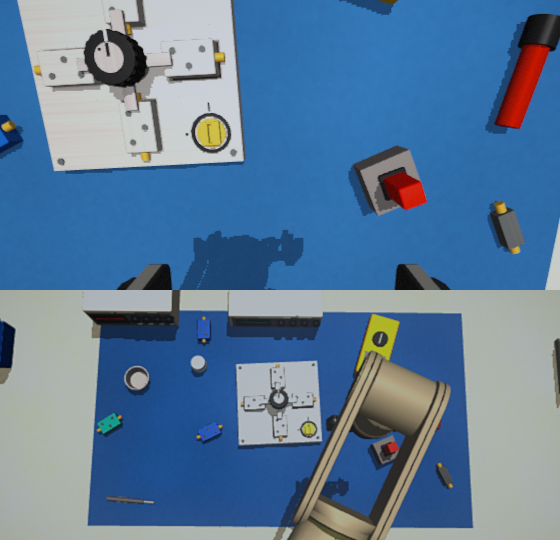

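The closing view shows the collar stripe at its long mark, four modules under the lugs, the slot at (210,132) along jig x, and the driver upright in its stand. Nothing else has moved, so I'm handing in.

```bash
python3 -c "
from plant import manip
print(manip.close_job())"
```

```text
the job is handed in; nothing more can be done
None
```

I handed the job in at about 79 s: collar opened, four modules seated and locked under its lugs, selector turned to its test stop with the screwdriver, and screwdriver back upright in its stand. I viewed 15 pictures, one over the limit of 14.

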